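# Close up a dust-filter unit and hold its access panel on the seal

### The arm

A 6-joint arm with a two-finger parallel gripper is mounted at the origin on the work surface. World frame = base frame: x ahead of the robot, y to its left, z up, the work surface at z = 0. Lengths are in m, angles in degrees, forces in N, time in s.
With the tool pointing down it reaches from about 0.25 to 0.725 m from the base axis. Payload 9.7 kg.
Tool frame: the origin (TCP) lies at the very end of the fingers, on their centre line; the grasp point (between the pads) lies 19 mm behind it; z points along the fingers, y is the direction in which the jaws open and shut (so a half turn about z gives the same grasp; the last joint's range is limited). The gripper opens to 85 mm and grips with 20 to 120 N. Pads are 22 mm wide; open, the fingers measure 114 mm over their backs; the gripper's body (76 mm by 85 mm) begins 54 mm behind the grasp point. The pads swing forward as they close: fully open they stand 13 mm farther back than shut.
Start: joints at [66.635, 4.979, 10.078, 95.1, 0, 90], TCP at [0.218, 0.505, 0.231] pointing down, gripper open.
Joint ranges: [-179.16, 179.16], [-48.56, 103.87], [-65.8, 70.77], [-126.05, 130.52], [-82.76, 87.17], [-180, 180]. Speed limits (degrees/s): [127.2, 127.2, 147.25, 180, 180, 180].

### API

Orientations are given as [roll, pitch, yaw] about the fixed x, y, z axes, in that order (R = Rz(yaw) Ry(pitch) Rx(roll)).
In Python, from workcell import bot gives the robot as it stands.
- The arm moves only by the shell command python3 -m pendant 'ROWS' [FORCE]. ROWS is JSON, a list that holds one entry, the list of rows, each a list of 7 numbers: the shift along the tool's x, y, z in cm, then the turn, a rotation vector about the tool's x, y, z in rad, then the opening in per cent of the stroke, from 0 (shut) to 100 (fully open). In form: [[[dx, dy, dz, ax, ay, az, gripper], ...]]. A call has 1 to 5 rows; each row shifts and turns the pose as measured when the row begins, along the tool's axes as they then stand; what a row does not reach is not made up. A row lasts 1/12 s, in which the tool goes at most 41.7 mm and 7.16 degrees, less where a joint would pass 70% of its speed; a pose out of reach is approached as far as the arm can. A call with a gripper value outside its range is refused whole. The fingers move at their own pace and stop on an object; FORCE is the grip in N (left out, the last holds). Time passes only in rows, so rows that do not move let the fingers close. It gives the time, the measured TCP pose, the force and the opening at its end, in the units of the state.
- bot.get_obs(): the state, without advancing time (a new reading comes with each control period).
- bot.camera(name): name is "scene" or "top"; returns the picture (400x640x3 uint8, red, green, blue); there is no depth.
- bot.get_calibration(name): a dict with "intrinsics" (3x3 intrinsics, pixels), "D" ([k1, k2, p1, p2, k3] as OpenCV has them; the pictures are not rectified), "pose" (4x4, takes a point from camera to world coordinates). Camera axes: x right, y down, z forward; pixel columns grow to the right and rows downward; lengths in m; the calibration is good to about 2 mm. A picture is of the moment at which its call begins. get_calibration takes no time and is no camera call.
- bot.job_done(): hands the job in, once; it reports no verdict.
Trained networks look in the newest picture that a camera, given by its name, has taken for a name from the list of things; names that differ only in an ending like _2 or _b are one class to them, and where a whole thing is asked for, a point or a joint stands for the part that bears it (a point fixed in the world has none). Each returns a list of dicts, best first, with "confidence" (0 to 1); they miss things now and then, are a little off and sometimes report something else, mostly with a low value. They report only what shows in the picture. A call takes as long as a camera call. They do not tell look-alikes from the thing itself.
- bot.masks_of(camera, thing): "pixels" (400x640 bool, what is visible of it) and "extent" ([left, top, right, bottom] in pixels, round what is visible of it).
- bot.mark_of(camera, thing): "uv" ([column, row] in pixels: a listed point, or the origin of a listed thing).
The state is a dict: "time": time; "q": joint angles; "qd": joint speeds; "joint_efforts": joint torques, N m; "ee_pos": TCP position; "tcp_rot": TCP orientation; "wrist_force": force on the tool from outside, world axes, zero at the start; "torque": the same for the moment, N m; "opening": finger opening in m.
Only numpy, scipy, OpenCV 4.12 (cv2) and the standard library are available. Lean on these libraries where they do the work, as an engineer would, in place of code of your own. Each camera call takes 0.05 s, during which the arm holds its last target. There are 200 camera calls.

### The job

Stand the loose filter cassette on edge, fully down, in the empty middle slot of the dust-filter unit and let go; then turn the unit's quarter-turn fastener clockwise until its wing lines up with the two steel ribs beside it. Only then lay the access panel squarely on the frame with the wing up through its slot, and press it down until the rubber seal is squeezed fully home. Finish while still holding it pressed there, and leave the other things on the bench alone.

Things in the scene. Friction and masses are not known exactly. Their poses are not given: they have to be found in the camera images.
- cassette_center (a point): centre of the loose filter cassette, a flat grey-framed pleated plate 110 long (its x) x 10 thick (its y) x 75 high (its z), 0.1 to 0.2 kg. It starts upright on edge in the 14 mm wide groove of a low wooden stand 130 x 50 x 30 high, the top 57 mm of it clear above the stand. Either way round is fine.
- empty_slot (a point): where the cassette's centre is once fully down in the unit's empty middle slot; unit axes (cassette along x, thin along y, its top then 105 mm above the bench). Slot 16 wide between guide fins at both ends, flared tops 77 mm above the bench; bay 132 long in x, floor 30 mm up. Fixed cassettes stand 50 mm either side in y (40 mm clear between). The unit's rim is 115 mm high.
- frame (a point): centre of the rubber seal's top face, where the centre of the panel's underside rests; 115 mm above the bench with the seal free. Unit axes: x across its 164 mm depth, y along its 234 mm width, z up. The fastener is 75 mm towards +y from here, the cassette bay towards -y. The unit is a grey open-topped box fixed to the bench.
- fastener_top (a point): centre of the top face of the fastener's upright steel wing, 36 long (this point's x) x 10 thick (y), 141 mm above the bench and standing 26 mm above the free seal; it turns on a vertical axis through this point over a black deck 95 mm above the bench, with a steel rib on each side pointing at it along the unit's x.
- fastener (a joint): angle of the fastener in rad, counter-clockwise from above positive: 0 when the wing lies along the unit's x, in line with the ribs and able to pass the panel's slot; at about 1.57 it lies along the unit's y. Range -0.3 to 1.7; it turns stiffly (0.06 N m) and stays where it is left. Starts between 0.9 and 1.5.
- panel_handle (a point): centre of the black bar handle of the loose aluminium access panel, 37 mm above the panel's underside, over the panel's centre. The bar is 16 wide (panel x) x 90 long (panel y) x 18 high, with 22 mm free beneath it. The panel is 150 (x) x 220 (y) x 6 thick, 0.3 to 0.5 kg, and starts lying flat on the bench, handle up.
- panel_slot (a point): centre of the oblong slot through the panel, 46 (panel x) x 20 (panel y), 75 mm towards the panel's +y from its centre; the fastener's wing passes through it, so the panel goes on one way round with its axes along the unit's.
- gasket (a joint): how far the rubber seal on the frame is squeezed, m: 0 free, 0.006 fully home. It springs back; fully home takes about 13 N in all, the panel's own weight included (2.2 N per mm).
- panel: the access panel; origin at the centre of its underside.
- polish_bottle: bystander: black bottle 60 dia x 170 high, origin under its base.
- compound_bottle: bystander: black bottle with yellow cap, 60 dia x 170 high, origin under its base.
- sanding_block: bystander: cork block 110 x 60 x 35 high, origin under its base.
- tape_roll: bystander: cardboard ring 90 dia x 30 high lying flat, origin under its base.
- screwdriver: bystander: screwdriver with a red handle, about 200 long, lying flat.
- wax_tin: bystander: steel tin 44 dia x 40 high, origin under its base.
Not all that is in view belongs to the job. Of the things like the part that bears cassette_center, leave any that is yellow; of the rest the smaller one is meant.

How it is judged (in metres and radians):
On the way, in this order (a step that is already met when the one before it is completed fails the run):
1. the cassette stands fully down in the middle slot, let go (x of cassette_center in the frame of empty_slot between -0.009 and 0.009 m and y of cassette_center in the frame of empty_slot between -0.006 and 0.006 m and z of cassette_center in the frame of empty_slot between -0.004 and 0.004 m and angle between cassette_center's own z axis and vertical below 0.12 rad and contact force between the fingers and cassette below 0.1 N), for 0.2 s.
2. the fastener's wing is lined up with the ribs, the panel not yet on the frame (value of joint fastener between -0.14 and 0.14 rad and horizontal distance between panel_handle and frame above 0.1 m), for 0.2 s.
At the end, for the whole second after the job is handed in: Cassette upright and fully down in the middle slot (9 mm along, 6 across, 4 in height); fastener within 0.25 rad of the ribs (0.14 when set); panel on the frame within 12 mm, 0.12 rad, level, slot over the wing, held by the fingers with the seal squeezed more than 4.5 of 6 mm, at rest (x of cassette_center in the frame of empty_slot between -0.009 and 0.009 m and y of cassette_center in the frame of empty_slot between -0.006 and 0.006 m and z of cassette_center in the frame of empty_slot between -0.004 and 0.004 m and angle between cassette_center's own z axis and vertical below 0.12 rad and value of joint fastener between -0.25 and 0.25 rad and value of joint gasket above 0.0045 m and horizontal distance between panel and frame below 0.012 m and horizontal distance between panel_slot and fastener_top below 0.012 m and angle between the x axis of panel and the x axis of frame, either way round below 0.12 rad and angle between panel's own z axis and vertical below 0.05 rad and z of panel in the frame of frame between -0.0085 and -0.004 m and contact force between the fingers and panel above 3 N and linear speed of panel below 0.02 m/s); the arm keeps its last pose, push and grip.
It fails at once if a bystander is pushed more than 40 mm or knocked over (distance of any of polish_bottle, compound_bottle, sanding_block, tape_roll, screwdriver, wax_tin from where it was at the start of the episode above 0.04 m or angle between any of polish_bottle, compound_bottle's own z axis and vertical above 0.5 rad).
It also fails if it takes over 72 s, if anything falls off the work surface, if the arm or the gripper's body presses on something with over 40 N, if the wrist force passes 120 N, or if a joint passes its speed limit or range.

## Working session

There is one attempt and no reset: what is moved stays moved. The work goes in short steps, Python scripts to look and compute and a shell command to move; the robot and the scene stay as the last step left them, time stands still between calls to the robot, and variables do not carry over. Pictures are saved under pics/ and viewed, about 8 in all and at most 12, crops included, and the job is handed in when it is done.

```bash
mkdir -p pics; ls; python3 - <<'E'
from workcell import bot
import cv2,numpy as np
for n in("scene","top"):
    im=bot.camera(n); cv2.imwrite(f"pics/{n}0.png",im[:,:,::-1])
    c=bot.get_calibration(n); print(n,np.round(c["intrinsics"],1).tolist(),np.round(c["D"],4),np.round(c["pose"],3).tolist())
    for t in["cassette_center","empty_slot","frame","fastener_top","panel_handle","panel_slot","polish_bottle","compound_bottle","sanding_block","tape_roll","screwdriver","wax_tin"]:
        print(t,[(np.round(d["uv"],1).tolist(),round(d["confidence"],2)) for d in bot.mark_of(n,t)])
print(bot.get_obs())
E
```

```text
pics
scene [[416.0, 0.0, 313.5], [0.0, 416.0, 196.3], [0.0, 0.0, 1.0]] [0.037 0.    0.    0.    0.   ] [[0.696, 0.455, -0.556, 1.071], [0.718, -0.44, 0.539, -0.516], [0.0, -0.774, -0.633, 0.748], [0.0, 0.0, 0.0, 1.0]]
cassette_center [([212.2, 208.6], 0.95), ([326.0, 242.1], 0.93), ([287.6, 183.8], 0.88)]
empty_slot [([360.5, 184.7], 0.88)]
frame [([367.2, 165.1], 0.59)]
fastener_top [([386.3, 145.9], 0.46)]
panel_handle [([193.2, 301.1], 0.67), ([356.8, 298.6], 0.54), ([266.9, 236.9], 0.37)]
panel_slot [([222.9, 283.0], 0.72)]
polish_bottle [([317.8, 346.0], 0.67), ([369.5, 162.2], 0.2)]
compound_bottle [([388.9, 268.6], 0.85), ([195.3, 303.6], 0.21)]
sanding_block [([387.1, 146.9], 0.26)]
tape_roll [([266.0, 358.7], 0.87)]
screwdriver [([440.3, 224.9], 0.73)]
wax_tin [([391.7, 272.1], 0.65), ([265.7, 231.4], 0.52)]
top [[379.1, 0.0, 320.9], [0.0, 379.1, 201.7], [0.0, 0.0, 1.0]] [-0.0836  0.      0.      0.      0.    ] [[0.003, -0.994, 0.112, 0.426], [-1.0, -0.006, -0.022, 0.023], [0.023, -0.112, -0.993, 1.025], [0.0, 0.0, 0.0, 1.0]]
cassette_center [([378.7, 285.3], 0.88), ([334.0
[... 560 characters left out ...]
, 133.8], 0.92)]
wax_tin [([340.9, 239.2], 0.67)]
{'time': 1.3, 'q': array([ 6.66335768e+01,  4.97943766e+00,  1.00788495e+01,  9.50994405e+01,
       -7.86237628e-04,  9.00004374e+01]), 'qd': array([ 0.06684631,  0.00370228, -0.0435805 ,  0.08882296, -0.0022095 ,
       -0.02946044]), 'joint_efforts': array([-6.97126707e-04, -5.20105648e+01,  4.64855647e+01,  1.93858818e-03,
       -1.23789619e-05,  5.16144610e-06]), 'ee_pos': array([0.21813972, 0.50489286, 0.23128468]), 'tcp_rot': array([-1.79999971e+02,  7.86237847e-04,  1.56633139e+02]), 'wrist_force': array([ 0.33959957,  0.79296563, -0.0967943 ]), 'torque': array([-0.00717936, -0.0472994 ,  0.05575138]), 'opening': 0.08530721226789377}
```

View pics/scene0.png

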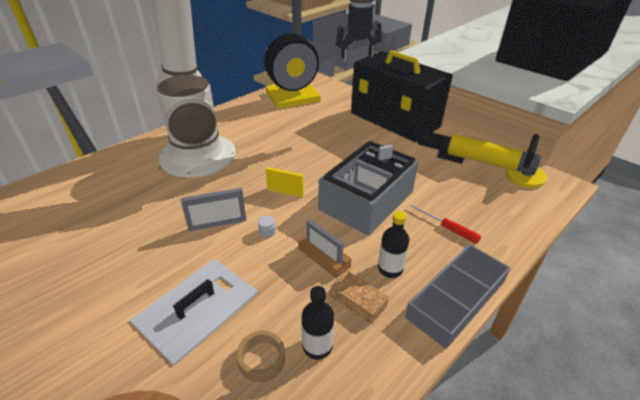

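View pics/top0.png

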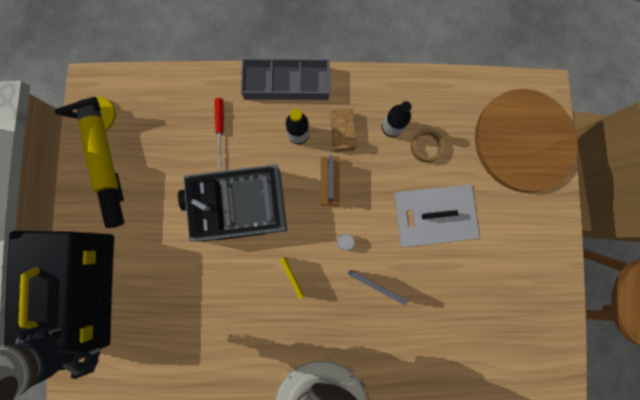

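The top view shows the stand with the small cassette near (330,180), the unit near (235,202) and the panel near (437,215). The large grey plate is at (378,287) and the yellow one at (292,277); both are decoys. Next I'll work out positions and look closer.

```bash
cat > h.py <<'E'
from workcell import bot
import cv2,numpy as np
C={n:bot.get_calibration(n) for n in("scene","top")}
def ray(n,uv,z):
    c=C[n];p=cv2.undistortPoints(np.array([[uv]],float),np.array(c["intrinsics"]),np.array(c["D"]))[0,0]
    T=np.array(c["pose"]);d=T[:3,:3]@[p[0],p[1],1];o=T[:3,3];return (o+d*(z-o[2])/d[2])[:2]
def proj(n,P):
    c=C[n];T=np.linalg.inv(np.array(c["pose"]));r,_=cv2.Rodrigues(T[:3,:3])
    return cv2.projectPoints(np.atleast_2d(np.array(P,float)),r,T[:3,3],np.array(c["intrinsics"]),np.array(c["D"]))[0][:,0]
def pose2(x,y,deg,pts):
    a=np.radians(deg);R=np.array([[np.cos(a),-np.sin(a)],[np.sin(a),np.cos(a)]])
    pts=np.array(pts,float);return np.c_[pts[:,:2]@R.T+[x,y],pts[:,2]]
E
python3 - <<'E'
from h import *
P={"top":[("cas",(334,180),.0495),("slot",(245.9,200.3),.0675),("frame",(232.8,200.7),.115),("fast",(196.1,203.7),.141),("handle",(441.9,212.9),.037),("pslot",(408.7,216.9),.006)],
"scene":[("cas",(326,242.1),.0495),("slot",(360.5,184.7),.0675),("frame",(367.2,165.1),.115),("fast",(386.3,145.9),.141),("handle",(193.2,301.1),.037),("pslot",(222.9,283),.006)]}
for n in P:
    for t,uv,z in P[n]: print(n,t,np.round(ray(n,uv,z),4))
im=cv2.imread("pics/top0.png")
def cr(a,b,c,d,k): return cv2.resize(im[b:d,a:c],None,fx=k,fy=k,interpolation=cv2.INTER_CUBIC)
U=cr(175,155,295,250,6); print(U.shape)
cv2.imwrite("pics/unit.png",U)
A=cr(310,145,350,215,6);B=cr(388,178,486,253,6)
M=np.zeros((450,A.shape[1]+B.shape[1],3),np.uint8);M[:A.shape[0],:A.shape[1]]=A;M[:B.shape[0],A.shape[1]:]=B
print(M.shape);cv2.imwrite("pics/cp.png",M[:, :830] if M.shape[1]<=800 else cv2.resize(M,(800,int(450*800/M.shape[1]))))
E
```

```text
top cas [ 0.5926 -0.0329]
top slot [0.5359 0.192 ]
top frame [0.5292 0.2153]
top fast [0.5187 0.2964]
top handle [ 0.5088 -0.3208]
top pslot [ 0.5002 -0.2389]
scene cas [ 0.5994 -0.0179]
scene slot [0.5257 0.1878]
scene frame [0.5203 0.2157]
scene fast [0.5203 0.2917]
scene handle [ 0.5192 -0.325 ]
scene pslot [ 0.4987 -0.2433]
(570, 720, 3)
(450, 828, 3)
```

View pics/unit.png

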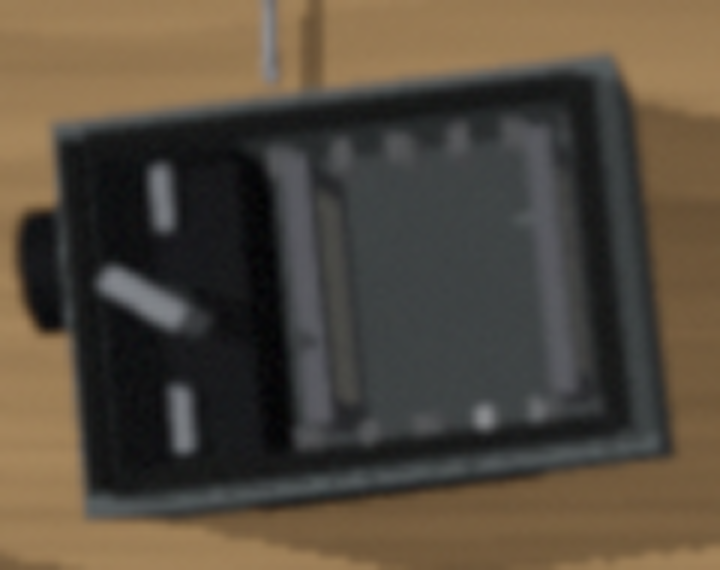

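View pics/cp.png

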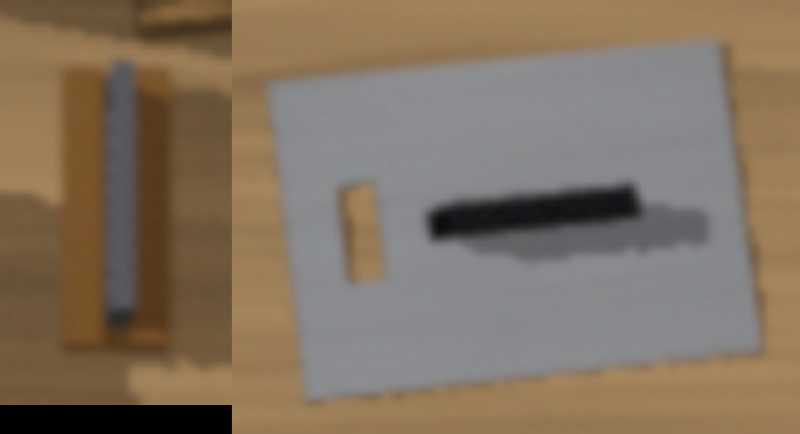

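```bash
python3 - <<'E'
from h import *
im=cv2.imread("pics/scene0.png")[130:270,295:425]
cv2.imwrite("pics/sc.png",cv2.resize(im,None,fx=4.2,fy=4.2,interpolation=cv2.INTER_CUBIC))
E
```

```text
(no output)
```

View pics/sc.png

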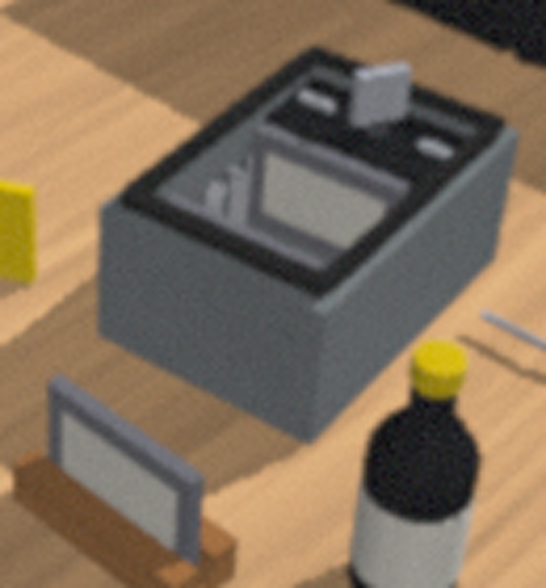

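```bash
cat > fit.py <<'E'
from h import *
from scipy.optimize import least_squares
def tu(p): return ((p[0]+.5)/6-.5+175,(p[1]+.5)/6-.5+155)
def sc(p): return ((p[0]+.5)/4.2-.5+295,(p[1]+.5)/4.2-.5+130)
k=6*800/828
def ca(p): return ((p[0]+.5)/k-.5+310,(p[1]+.5)/k-.5+145)
def pa(p): return ((p[0]+.5-240*800/828)/k-.5+388,(p[1]+.5)/k-.5+178)
def fit(obs,x0,label):
    def r(q): return np.concatenate([(proj(c,pose2(*q[:3],[P]))[0]-uv)/(1) for c,uv,P in obs])
    s=least_squares(r,x0,loss="soft_l1",x_scale=[.01,.01,1]); print(label,np.round(s.x,4))
    for (c,uv,P),e in zip(obs,s.fun.reshape(-1,2)): print("   ",c,P,np.round(e,1))
    return s.x
if __name__=="__main__":
    X,Y=.082,.117
    U=[("scene",sc((100,208)),(-X,-Y,.115)),("scene",sc((325,310)),(X,-Y,.115)),("scene",sc((518,125)),(X,Y,.115)),("scene",sc((315,48)),(-X,Y,.115)),
    ("scene",sc((310,440)),(X,-Y,0)),("scene",sc((100,333)),(-X,-Y,0)),("scene",sc((497,255)),(X,Y,0)),
    ("top",tu((55,125)),(X,Y,.115)),("top",tu((612,60)),(X,-Y,.115)),("top",tu((668,450)),(-X,-Y,0)),("top",tu((90,517)),(-X,Y,0)),
    ("top",tu((143,298)),(0,.075,.141)),("scene",sc((381,70)),(0,.075,.141))]
    u=fit(U,[.525,.215,6],"unit both")
    for c in("scene","top"): fit([o for o in U if o[0]==c],u,"unit "+c)
    for p in[(302,295),(553,260),(428,277)]:
        w=ray("top",tu(p),.105); a=np.radians(u[2]); d=w-u[:2]; print("cass top",np.round(w,4),"unit",np.round([d@[np.cos(a),np.sin(a)],d@[-np.sin(a),np.cos(a)]],4))
    K=[("top",ca((121,65)),(.055,0,.087)),("top",ca((121,312)),(-.055,0,.087)),("scene",sc((55,380)),(-.055,0,.087)),("scene",sc((200,478)),(.055,0,.087))]
    kk=fit(K,[.59,-.025,0],"cassette")
    S=[("top",ca((62,68)),(.065,.025,.03)),("top",ca((170,68)),(.065,-.025,.03)),("top",ca((168,347)),(-.065,-.025,.03)),("top",ca((62,348)),(-.065,.025,.03))]
    fit(S,kk,"stand")
    Pn=[("top",pa((270,82)),(.075,.11,.006)),("top",pa((718,40)),(.075,-.11,.006)),("top",pa((762,352)),(-.075,-.11,.003)),("top",pa((306,400)),(-.075,.11,.003)),
    ("top",pa((534,212)),(0,0,.046)),("top",pa((361,231)),(0,.075,.004))]
    p=fit(Pn,[.51,-.32,5],"panel")
E
python3 fit.py
```

```text
unit both [0.5284 0.2171 7.0398]
    scene (-0.082, -0.117, 0.115) [-0.5 -4.1]
    scene (0.082, -0.117, 0.115) [ 0.2 -2.6]
    scene (0.082, 0.117, 0.115) [ 1.3 -1.7]
    scene (-0.082, 0.117, 0.115) [-1.5 -3.3]
    scene (0.082, -0.117, 0) [-0.3  1.1]
    scene (-0.082, -0.117, 0) [-0.8  0. ]
    scene (0.082, 0.117, 0) [-0.2  0.6]
    top (0.082, 0.117, 0.115) [-2.1 -1.9]
    top (0.082, -0.117, 0.115) [ 0.  -2.2]
    top (-0.082, -0.117, 0) [1.1 1.3]
    top (-0.082, 0.117, 0) [11.3  0.2]
    top (0, 0.075, 0.141) [-0.3 -0.8]
    scene (0, 0.075, 0.141) [ 0.6 -0.5]
unit scene [0.5314 0.2141 7.1544]
    scene (-0.082, -0.117, 0.115) [-0.5 -3. ]
    scene (0.082, -0.117, 0.115) [ 0.4 -1.4]
    scene (0.082, 0.117, 0.115) [ 1.5 -0.9]
    scene (-0.082, 0.117, 0.115) [-1.5 -2.5]
    scene (0.082, -0.117, 0) [-0.   2.3]
    scene (-0.082, -0.117, 0) [-0.8  1.1]
    scene (0.082, 0.117, 0) [0.  1.5]
    scene (0, 0.075, 0.141) [0.7 0.3]
unit top [0.5256 0.218  6.0685]
    top (0.082, 0.117, 0.115) [-2.  -1.7]
    top (0.082, -0.117, 0.115) [ 0.3 -0.4]
    top (-0.082, -0.117, 0) [0.4 3
[... 185 characters left out ...]
 [0.5304 0.1853] unit [-0.0019 -0.0318]
cassette [ 0.596  -0.0219  0.2817]
    top (0.055, 0, 0.087) [-0.1 -1.1]
    top (-0.055, 0, 0.087) [ 0.1 -0.5]
    scene (-0.055, 0, 0.087) [-0.4 -1.1]
    scene (0.055, 0, 0.087) [-0.4 -0.4]
stand [ 0.5953 -0.0221 -0.0499]
    top (0.065, 0.025, 0.03) [-0.  -0.1]
    top (0.065, -0.025, 0.03) [-0.   0.1]
    top (-0.065, -0.025, 0.03) [0.4 0.1]
    top (-0.065, 0.025, 0.03) [-0.3 -0.2]
panel [ 0.5055 -0.3168  5.7842]
    top (0.075, 0.11, 0.006) [-0.1 -0. ]
    top (0.075, -0.11, 0.006) [-0. -0.]
    top (-0.075, -0.11, 0.003) [-0.7 -0. ]
    top (-0.075, 0.11, 0.003) [-0.1  0. ]
    top (0, 0, 0.046) [ 1.9 -0.3]
    top (0, 0.075, 0.004) [-0.1  0.3]
```

```bash
cat > fit2.py <<'E'
from fit import *
X,Y=.082,.117
U=[("scene",sc((100,208)),(-X,-Y,9)),("scene",sc((325,310)),(X,-Y,9)),("scene",sc((518,125)),(X,Y,9)),
("scene",sc((310,440)),(X,-Y,0)),("scene",sc((100,333)),(-X,-Y,0)),("scene",sc((497,255)),(X,Y,0)),
("top",tu((55,125)),(X,Y,9)),("top",tu((612,60)),(X,-Y,9)),("top",tu((668,450)),(-X,-Y,0)),("top",tu((90,517)),(-X,Y,9)),
("top",tu((143,298)),(0,.075,.141)),("scene",sc((381,70)),(0,.075,.141))]
def r(q,U):
    return np.concatenate([proj(c,pose2(*q[:3],[(P[0],P[1],q[3] if P[2]==9 else P[2])]))[0]-uv for c,uv,P in U])
for n in(None,"scene","top"):
    V=[o for o in U if n in(None,o[0])]
    s=least_squares(r,[.525,.215,6,.11],args=(V,),x_scale=[.01,.01,1,.01],loss="soft_l1");print(n,np.round(s.x,4),np.round(s.fun.reshape(-1,2),1).tolist())
    if n is None: u=s.x
for nm,p,z in[("cassL",(302,295),.105),("cassR",(553,260),.105),("mid",(428,277),.105),("rib1",(162,197),.105),("rib2",(183,420),.105)]:
    w=ray("top",tu(p),z); a=np.radians(u[2]); d=w-u[:2]; print(nm,np.round(w,4),"unit",np.round([d@[np.cos(a),np.sin(a)],d@[-np.sin(a),np.cos(a)]],4))
E
python3 fit2.py
```

```text
None [0.5276 0.2175 7.6192 0.1039] [[-0.5, -0.5], [0.2, 0.8], [0.2, 1.2], [0.1, 0.9], [-0.8, 0.2], [-0.6, 0.1], [-1.0, -0.3], [-0.1, -1.4], [1.3, 1.1], [-0.9, 0.6], [-0.4, -0.1], [0.2, -0.8]]
scene [0.527  0.2186 7.7038 0.1047] [[-0.3, -0.9], [0.4, 0.2], [0.3, 0.7], [0.3, 0.6], [-0.6, -0.0], [-0.5, -0.2], [0.3, -1.0]]
top [0.5284 0.2188 7.4668 0.092 ] [[0.2, 0.2], [-0.0, -0.5], [0.7, 1.0], [0.1, 0.2], [-1.0, -0.5]]
cassL [0.5228 0.2365] unit [-0.0022  0.0195]
cassR [0.5377 0.1346] unit [-0.0009 -0.0835]
mid [0.5304 0.1853] unit [-0.0014 -0.0323]
rib1 [0.5628 0.2955] unit [0.0452 0.0727]
rib2 [0.4716 0.2835] unit [-0.0467  0.0728]
```

```bash
cat > g.py <<'E'
import sys;from workcell import bot;import numpy as np
from scipy.spatial.transform import Rotation as R
o=bot.get_obs();T=R.from_euler("xyz",o["tcp_rot"],degrees=True)
print("t",round(o["time"],2),"p",np.round(o["ee_pos"],4),"rpy",np.round(o["tcp_rot"],1),"q",np.round(o["q"],0),"F",np.round(o["wrist_force"],1),"M",np.round(o["torque"],2),"open",round(o["opening"],4))
if len(sys.argv)>1:
    x,y,z,yaw=map(float,sys.argv[1:5]);G=R.from_euler("xyz",[180,0,yaw],degrees=True)
    print("shift cm (tool now)",np.round(T.inv().apply(np.array([x,y,z])-o["ee_pos"])*100,2),"rotvec",np.round((T.inv()*G).as_rotvec(),3),"shift after turn",np.round(G.inv().apply(np.array([x,y,z])-o["ee_pos"])*100,2))
E
python3 -m pendant '[[[0,0,0,0,0,-0.1,60],[0,0,0,0,0,-0.1,60]]]' 40; python3 g.py .596 -.022 .16 180;python3 g.py .596 -.022 .16 0
```

```text
time: 1.47
ee_pos: [0.2181, 0.5049, 0.2313]
tcp_rot: [180.0, 0.0, 168.3]
wrist_force: [0.6, 0.8, 0.7]
opening: 0.0642
t 1.47 p [0.2181 0.5049 0.2313] rpy [180.    0.  168.3] q [67.  5. 10. 95. -0. 78.] F [0.6 0.8 0.7] M [-0.02  0.02 -0.01] open 0.0642
shift cm (tool now) [-47.71 -43.9    7.13] rotvec [ 0.     0.    -0.205] shift after turn [-37.79 -52.69   7.13]
t 1.47 p [0.2181 0.5049 0.2313] rpy [180.    0.  168.3] q [67.  5. 10. 95. -0. 78.] F [0.6 0.8 0.7] M [-0.02  0.02 -0.01] open 0.0642
shift cm (tool now) [-47.71 -43.9    7.13] rotvec [ 0.    -0.     2.937] shift after turn [37.79 52.69  7.13]
```

```bash
python3 -m pendant '[[[0,0,0,0,0,-0.1,60],[-2.3,-3.2,0,0,0,-0.105,60],[-2.3,-3.2,0,0,0,0,60],[-2.3,-3.2,0,0,0,0,60],[-2.3,-3.2,0,0,0,0,60]]]'>/dev/null; python3 -m pendant '[[[-2.3,-3.2,0,0,0,0,60],[-2.3,-3.2,0,0,0,0,60],[-2.3,-3.2,0,0,0,0,60],[-2.3,-3.2,0,0,0,0,60],[-2.3,-3.2,0,0,0,0,60]]]'>/dev/null;python3 -m pendant '[[[-2.3,-3.2,0,0,0,0,60],[-2.3,-3.2,0,0,0,0,60],[-2.3,-3.2,0,0,0,0,60],[-2.3,-3.2,0,0,0,0,60],[-2.3,-3.2,0,0,0,0,60]]]'>/dev/null;  python3 g.py .596 -.022 .16 180
```

```text
t 2.72 p [0.5544 0.0457 0.231 ] rpy [ 179.9    0.2 -178.2] q [ 5.  6. 11. 95.  0.  3.] F [ 0.8  1.5 -0.2] M [ 0.03 -0.01 -0.05] open 0.0515
shift cm (tool now) [-3.92 -6.91  7.1 ] rotvec [0.002 0.004 0.031] shift after turn [-4.16 -6.77  7.1 ]
```

```bash
python3 -m pendant '[[[-2,-3.4,0,0,0,0.031,60],[-2.1,-3.4,0,0,0,0,60],[0,0,3,0,0,0,60],[0,0,3,0,0,0,60],[0,0,0,0,0,0,60]]]'>/dev/null;  python3 g.py .596 -.022 .11 180; python3 - <<'E'
from h import *
for n,b in(("top",(290,135,370,225)),("scene",(270,150,380,290))):
    im=bot.camera(n)[:,:,::-1].copy(); cv2.imwrite(f"pics/{n}1.png",im)
a=cv2.imread("pics/top1.png")[130:230,270:370];b=cv2.imread("pics/scene1.png")[160:300,260:400]
cv2.imwrite("pics/m1.png",np.hstack([cv2.resize(a,(400,400),interpolation=2),cv2.resize(b,(400,400),interpolation=2)]))
E
```

```text
t 3.13 p [ 0.6041 -0.0339  0.1694] rpy [180.    0.5 179.4] q [-3. 11. 10. 88.  0. -3.] F [-1.1  0.7 -0.6] M [ 0.01  0.07 -0.  ] open 0.0509
shift cm (tool now) [0.88 1.18 5.93] rotvec [ 0.     0.009 -0.011] shift after turn [0.81 1.19 5.94]
```

View pics/m1.png

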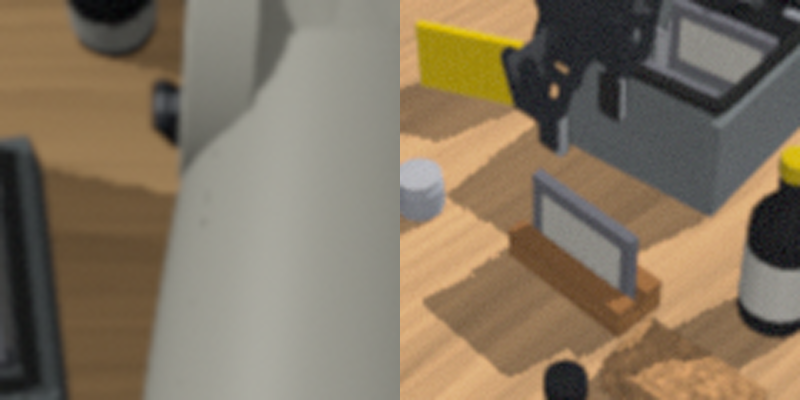

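The arm blocks the top view; the scene view (right half) shows the open fingers above the cassette at about (585,240). I'll correct the offset and go down.

```bash
python3 -m pendant '[[[0.8,1.15,0,0,0.009,-0.011,60],[0,0,0,0,0,0,60],[0,0,2,0,0,0,60],[0,0,2,0,0,0,60],[0,0,0,0,0,0,60]]]'>/dev/null;  python3 g.py .596 -.022 .060 180
```

```text
t 3.65 p [ 0.5986 -0.0166  0.145 ] rpy [ 180.     1.  -179.6] q [-2. 10.  6. 85.  0. -2.] F [-0.3 -0.4 -0. ] M [0.05 0.05 0.01] open 0.0511
shift cm (tool now) [ 0.41 -0.54  8.5 ] rotvec [0.    0.017 0.008] shift after turn [ 0.26 -0.54  8.5 ]
```

```bash
python3 -m pendant '[[[0.3,-0.5,0,0,0.017,0.008,60],[0,0,0,0,0,0,60],[0,0,0,0,0,0,60]]]'>/dev/null;  python3 g.py .596 -.022 .060 180;  python3 -m pendant '[[[0,0,2,0,0,0,60],[0,0,0,0,0,0,60],[0,0,0,0,0,0,60]]]'>/dev/null;  python3 g.py .596 -.022 .060 180
```

```text
t 3.9 p [ 0.5958 -0.0204  0.1503] rpy [ 180.     0.2 -179.9] q [-2. 10.  7. 87.  0. -2.] F [-0.3 -0.3 -0.1] M [ 0.04  0.   -0.04] open 0.0513
shift cm (tool now) [ 0.01 -0.16  9.03] rotvec [0.    0.003 0.002] shift after turn [-0.02 -0.16  9.03]
t 4.15 p [ 0.5977 -0.0205  0.1349] rpy [-180.     0.5 -179.9] q [-2. 10.  5. 84.  0. -2.] F [1.2 0.4 0.1] M [ 0.02 -0.02  0.01] open 0.0512
shift cm (tool now) [ 0.24 -0.15  7.49] rotvec [-0.     0.009  0.002] shift after turn [ 0.17 -0.15  7.49]
```

```bash
python3 -m pendant '[[[0.2,-0.15,2.5,0,0.009,0,50],[0,0,2.5,0,0,0,40],[0,0,1.5,0,0,0,40],[0,0,0,0,0,0,40],[0,0,0,0,0,0,40]]]'>/dev/null;  python3 g.py .596 -.022 .060 180
```

```text
t 4.57 p [ 0.5988 -0.0224  0.0757] rpy [-180.     0.4 -179.9] q [-2. 11. -0. 78. -0. -2.] F [ 0.3 -0.3  0.9] M [ 0.03  0.02 -0.01] open 0.0341
shift cm (tool now) [0.29 0.04 1.56] rotvec [-0.     0.008  0.001] shift after turn [0.28 0.04 1.57]
```

```bash
python3 - <<'E'
from h import *
im=bot.camera("scene")[:,:,::-1]; cv2.imwrite("pics/s2.png",cv2.resize(im[180:290,280:380],None,fx=5,fy=5,interpolation=2))
E
```

```text
(no output)
```

View pics/s2.png

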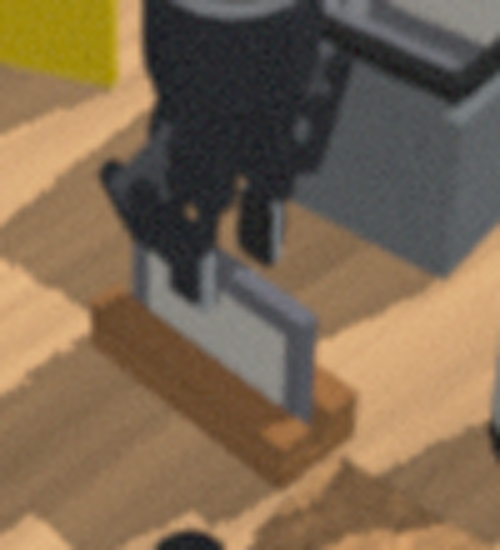

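The fingers straddle the cassette, with tips at (190,295) and (262,260) and the cassette top centred near (228,285). I'll go down the rest of the way and grip.

```bash
python3 -m pendant '[[[0.2,0,1.6,0,0.008,0,40],[0,0,0.3,0,0,0,40],[0,0,0,0,0,0,30],[0,0,0,0,0,0,0],[0,0,0,0,0,0,0]]]' 40 >/dev/null;  python3 g.py .596 -.022 .060 180; python3 -m pendant '[[[0,0,0,0,0,0,0],[0,0,0,0,0,0,0],[0,0,0,0,0,0,0]]]'>/dev/null;  python3 g.py .596 -.022 .060 180
```

```text
t 5.03 p [ 0.599  -0.0224  0.0601] rpy [-180.     0.3 -179.9] q [-2. 12. -2. 77. -0. -2.] F [ 0.1 -0.4 -1.5] M [-0.03 -0.    0.06] open 0.0091
shift cm (tool now) [0.3  0.04 0.01] rotvec [-0.001  0.005  0.001] shift after turn [0.3  0.04 0.01]
t 5.28 p [ 0.5992 -0.0224  0.0607] rpy [-180.     0.3 -179.9] q [-2. 11. -2. 77. -0. -2.] F [ 0.4 -0.8 -0.7] M [0.02 0.02 0.  ] open 0.0094
shift cm (tool now) [0.32 0.04 0.07] rotvec [-0.001  0.005  0.001] shift after turn [0.32 0.04 0.07]
```

```bash
python3 -m pendant '[[[0,0,-3,0,0,0,0],[0,0,-4,0,0,0,0],[0,0,-4,0,0,0,0],[0,0,-4,0,0,0,0],[0,0,-2,0,0,0,0]]]'>/dev/null;  python3 g.py .534 .186 .22 -172.4; python3 -m pendant '[[[0,0,-1,0,0,0,0],[0,0,0,0,0,-0.067,0],[0,0,0,0,0,-0.06,0],[0,0,0,0,0,0,0],[0,0,0,0,0,0,0]]]'>/dev/null;  python3 g.py .534 .186 .22 -172.4
```

```text
t 5.7 p [ 0.5943 -0.0222  0.2295] rpy [-180.    -0.5 -179.9] q [-2. 12. 18. 96. -0. -2.] F [ 0.5 -0.3 -1.1] M [-0.04 -0.06  0.1 ] open 0.0093
shift cm (tool now) [ 6.   20.82  1.  ] rotvec [ 0.001 -0.009 -0.131] shift after turn [ 3.23 21.43  0.95]
t 6.12 p [ 0.5965 -0.0222  0.2491] rpy [-179.9    0.2 -172.5] q [ -2.  12.  20.  98.  -0. -10.] F [-0.6  0.3 -1.8] M [ 0.04  0.   -0.02] open 0.0093
shift cm (tool now) [ 3.48 21.46  2.88] rotvec [-0.001  0.004 -0.001] shift after turn [ 3.44 21.46  2.91]
```

```bash
python3 -m pendant '[[[0.5,3,0,0,0,0,0],[0.6,3.6,0,0,0,0,0],[0.6,3.6,0.3,0,0,0,0],[0.6,3.6,0.5,0,0,0,0],[0.5,3,0.5,0,0,0,0]]]'>/dev/null; python3 -m pendant '[[[0.2,1,0,0,0,0,0],[0,0,0,0,0,0,0],[0,0,0,0,0,0,0]]]'>/dev/null;   python3 g.py .534 .186 .17 -172.4
```

```text
t 6.78 p [0.5413 0.1557 0.2313] rpy [-1.799e+02 -1.000e-01 -1.735e+02] q [16.  7. 12. 95. -0. 10.] F [-0.5 -0.6 -0.7] M [0.01 0.03 0.08] open 0.0091
shift cm (tool now) [0.37 3.11 6.13] rotvec [-0.002 -0.002 -0.02 ] shift after turn [0.32 3.1  6.13]
```

```bash
python3 -m pendant '[[[0.3,3,1,0,0,-0.02,0],[0,0.3,1,0,0,0,0],[0,0,1,0,0,0,0],[0,0,0,0,0,0,0],[0,0,0,0,0,0,0]]]'>/dev/null; python3 g.py .534 .186 .16 -172.4
```

```text
t 7.2 p [0.5366 0.184  0.1999] rpy [-1.798e+02 -1.000e-01 -1.728e+02] q [19.  7.  9. 92. -0. 12.] F [ 0.   0.  -1.7] M [ 0.02  0.01 -0.01] open 0.0095
shift cm (tool now) [0.23 0.25 3.99] rotvec [-0.003 -0.001 -0.007] shift after turn [0.23 0.24 3.99]
```

```bash
python3 -m pendant '[[[0.25,0.25,1,0,0,-0.007,0],[0,0,1,0,0,0,0],[0,0,0,0,0,0,0],[0,0,0,0,0,0,0],[0,0,0,0,0,0,0]]]'>/dev/null; python3 g.py .534 .186 .16 -172.4; python3 - <<'E'
from h import *
for n,b in(("top",(185,155,305,255)),("scene",(310,120,430,220))):
    im=bot.camera(n)[:,:,::-1].copy(); cv2.imwrite(f"pics/{n}3.png",im)
    cv2.imwrite(f"pics/c_{n}3.png",cv2.resize(im[b[1]:b[3],b[0]:b[2]],(480,400),interpolation=2))
a=cv2.imread("pics/c_scene3.png");b=cv2.imread("pics/c_top3.png");cv2.imwrite("pics/m3.png",np.hstack([a[:, :400],b[:,:400]]))
E
```

```text
t 7.62 p [0.5354 0.1818 0.1802] rpy [-179.8   -0.  -172.8] q [19.  6.  6. 90. -0. 12.] F [ 0.   0.2 -0.8] M [ 0.05  0.1  -0.07] open 0.0091
shift cm (tool now) [0.09 0.44 2.02] rotvec [-0.004 -0.    -0.006] shift after turn [0.09 0.43 2.02]
```

View pics/m3.png

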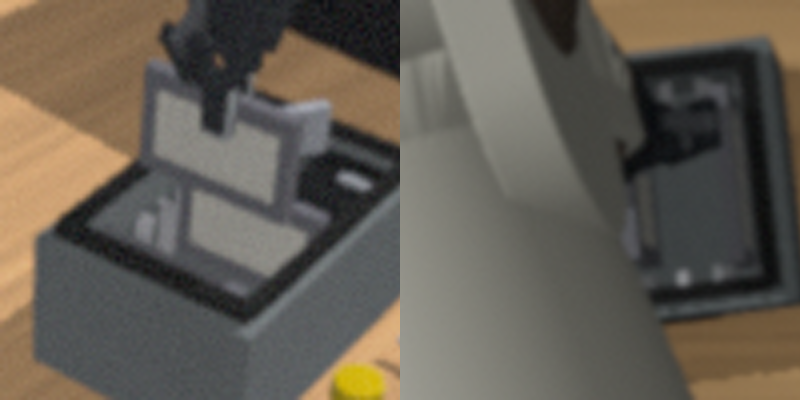

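```bash
python3 - <<'E'
from h import *
from fit import fit
y=7.4
c=np.array([.5354,.1818])-.003*np.array([np.cos(np.radians(y)),np.sin(np.radians(y))])
P=[(-.055,-.005,.1315),(.055,-.005,.1315),(-.055,-.005,.2065),(.055,-.005,.2065)]
print(proj("scene",pose2(*c,y,P)).round(1).tolist())
ob=[(346.2,161.2),(381.2,173.7),(347.5,135),(385.5,146)]
fit([("scene",o,p) for o,p in zip(ob,P)],[*c,y],"cas fit")
print("slot marks now",[(np.round(ray("scene",d["uv"],.0675),4),d["confidence"]) for d in bot.mark_of("scene","empty_slot")],[(np.round(ray("scene",d["uv"],.0495),4),np.round(d["uv"]),d["confidence"]) for d in bot.mark_of("scene","cassette_center")])
# fins as seen in scene: project slot fin tops at z=.077
for yy in(-.008,.008): print(proj("scene",pose2(.531,.1855,7.6,[(-.06,yy,.077),(.06,yy,.077)])).round(1).tolist())
E
```

```text
[[343.9, 160.4], [380.1, 176.0], [345.3, 135.5], [383.4, 150.5]]
cas fit [0.5311 0.1902 9.7095]
    scene (-0.055, -0.005, 0.1315) [-0.8 -1.9]
    scene (0.055, -0.005, 0.1315) [1.3 0.2]
    scene (-0.055, -0.005, 0.2065) [-0.6 -0.6]
    scene (0.055, -0.005, 0.2065) [0.3 2.5]
slot marks now [] [(array([0.3595, 0.0627]), array([285., 183.]), 0.91), (array([ 0.3131, -0.1475]), array([210., 210.]), 0.9), (array([0.4219, 0.3296]), array([365., 154.]), 0.62)]
[[341.5, 176.2], [379.7, 193.4]]
[[344.8, 173.4], [382.9, 190.4]]
```

```bash
python3 - <<'E'
from h import *
y=7.4
c=np.array([.5354,.1818])-.003*np.array([np.cos(np.radians(y)),np.sin(np.radians(y))])
bot.camera("scene")
for d in bot.masks_of("scene","cassette_center"):
    e=d["extent"]
    if e[0]>325 and e[1]<150:
        m=d["pixels"];print(e,d["confidence"])
        cols=np.arange(345,386,3);print([(int(k),int(np.where(m[:,k])[0].min()),int(np.where(m[:,k])[0].max())) for k in cols if m[:,k].any()])
im=cv2.imread("pics/scene3.png")[125:200,335:400]
im=cv2.resize(im,None,fx=8,fy=8,interpolation=2)
B=[(-.055,-.005,.1315),(.055,-.005,.1315),(.055,-.005,.2065),(-.055,-.005,.2065)]
q=((proj("scene",pose2(*c,y,B))-[335,125]+.5)*8).astype(int)
cv2.polylines(im,[q],True,(0,0,255),1)
cv2.imwrite("pics/z3.png",im)
E
```

```text
[348.0, 135.3, 386.8, 176.4] 0.67
[(345, 154, 158), (348, 135, 161), (351, 136, 163), (354, 138, 164), (357, 141, 165), (360, 153, 166), (363, 156, 167), (366, 156, 169), (369, 153, 171), (372, 145, 173), (375, 146, 174), (378, 147, 176), (381, 148, 176), (384, 150, 170)]
```

View pics/z3.png

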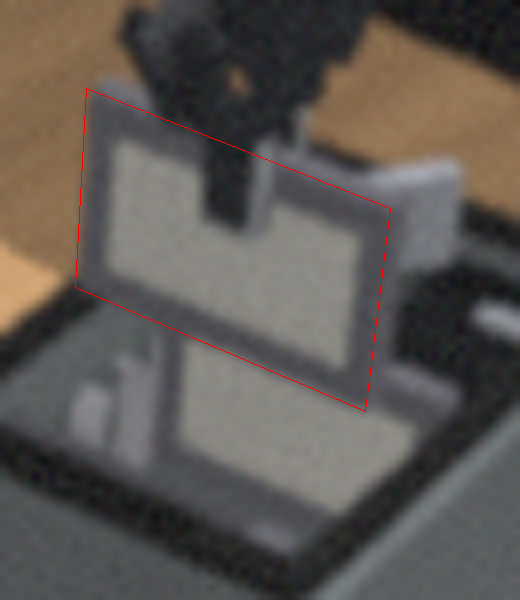

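The overlay matches the held cassette to within 1 px, and the slot fins at (90,390) and (137,358) match my unit model. I'll centre it and lower.

```bash
python3 -m pendant '[[[0.1,0.43,0,0.004,0,-0.006,0],[0,0,0,0,0,0,0],[0,0,0,0,0,0,0]]]'>/dev/null; python3 g.py .534 .186 .13 -172.4;python3 -m pendant '[[[0,0,0,0,0,0,0],[0,0,0,0,0,0,0]]]'>/dev/null; python3 g.py .534 .186 .13 -172.4
```

```text
t 8.17 p [0.5337 0.1872 0.1806] rpy [-179.5    0.  -172.3] q [20.  6.  6. 90. -0. 12.] F [ 0.3 -0.3 -1.3] M [-0.01 -0.03  0.01] open 0.0092
shift cm (tool now) [-0.   -0.08  5.06] rotvec [-0.008  0.001  0.001] shift after turn [-0.01 -0.12  5.06]
t 8.33 p [0.5336 0.1875 0.1807] rpy [-1.795e+02  1.000e-01 -1.723e+02] q [20.  6.  6. 90. -0. 12.] F [ 0.1 -0.4 -2.4] M [-0.02 -0.04 -0.03] open 0.0094
shift cm (tool now) [-0.01 -0.12  5.07] rotvec [-0.008  0.001  0.002] shift after turn [-0.02 -0.16  5.07]
```

```bash
python3 -m pendant '[[[0,-0.13,1.5,-0.008,0,0,0],[0,0,1.5,0,0,0,0],[0,0,1.2,0,0,0,0],[0,0,0,0,0,0,0],[0,0,0,0,0,0,0]]]'>/dev/null; python3 g.py .534 .186 .13 -172.4
```

```text
t 8.75 p [0.5343 0.1863 0.1379] rpy [ 1.800e+02  1.000e-01 -1.723e+02] q [19.  6.  1. 85.  0. 11.] F [-0.1  0.4 -1.1] M [-0.02 -0.01  0.  ] open 0.0094
shift cm (tool now) [ 0.03 -0.03  0.79] rotvec [0.001 0.003 0.002] shift after turn [ 0.03 -0.03  0.79]
```

Good. Now I'll insert it gradually and watch the force.

```bash
python3 -m pendant '[[[0,0,1.2,0,0,0,0],[0,0,1.2,0,0,0,0],[0,0,0,0,0,0,0],[0,0,0,0,0,0,0]]]'>/dev/null; python3 g.py .534 .186 .079 -172.4; python3 -m pendant '[[[0,0,1,0,0,0,0],[0,0,1,0,0,0,0],[0,0,0,0,0,0,0],[0,0,0,0,0,0,0]]]'>/dev/null; python3 g.py .534 .186 .079 -172.4
```

```text
t 9.08 p [0.5348 0.1866 0.1128] rpy [ 179.9    0.2 -172.3] q [19.  6. -2. 82.  0. 11.] F [-0.1  0.4 -1.2] M [-0.03  0.02  0.01] open 0.0094
shift cm (tool now) [ 0.1  -0.05  3.38] rotvec [0.001 0.004 0.002] shift after turn [ 0.08 -0.05  3.38]
t 9.42 p [0.5349 0.1867 0.0908] rpy [ 179.9    0.2 -172.3] q [19.  7. -4. 79.  0. 12.] F [ 0.4  0.3 -1.3] M [-0.02  0.01 -0.04] open 0.0093
shift cm (tool now) [ 0.11 -0.06  1.18] rotvec [0.001 0.004 0.002] shift after turn [ 0.1  -0.06  1.18]
```

```bash
python3 -m pendant '[[[0,0,0.8,0,0,0,0],[0,0,0.1,0,0,0,0],[0,0,0,0,0,0,0]]]'>/dev/null; python3 g.py .534 .186 .079 -172.4; python3 -m pendant '[[[0,0,0.3,0,0,0,0],[0,0,0.2,0,0,0,0]]]'>/dev/null; python3 g.py .534 .186 .079 -172.4
```

```text
t 9.67 p [0.5351 0.1867 0.0811] rpy [ 179.9    0.3 -172.3] q [19.  7. -5. 78.  0. 12.] F [ 0.4  1.1 -1.3] M [ 0.02 -0.02  0.02] open 0.0092
shift cm (tool now) [ 0.12 -0.06  0.21] rotvec [0.001 0.004 0.002] shift after turn [ 0.12 -0.06  0.21]
t 9.83 p [0.5354 0.1869 0.0778] rpy [ 179.9    0.4 -172.3] q [19.  7. -5. 78.  0. 12.] F [-9.3 -3.4 22.6] M [-0.55  1.78  0.04] open 0.0094
shift cm (tool now) [ 0.15 -0.07 -0.13] rotvec [0.002 0.006 0.002] shift after turn [ 0.15 -0.08 -0.12]
```

It's on the floor, pushing at 22 N at the expected height. I'll release it with a small opening so the fingers stay clear of the neighbours, then retreat.

```bash
python3 -m pendant '[[[0,0,-0.1,0,0,0,30],[0,0,0,0,0,0,30],[0,0,0,0,0,0,30],[0,0,-2,0,0,0,30],[0,0,-3,0,0,0,30]]]'>/dev/null; python3 g.py; python3 -m pendant '[[[0,0,-4,0,0,0,30],[0,0,-4,0,0,0,30],[0,0,-2,0,0,0,30],[0,0,0,0,0,0,30],[0,0,0,0,0,0,30]]]'>/dev/null; python3 g.py .5177 .2918 .20 -172.4; python3 - <<'E'
from h import *
im=bot.camera("scene")[:,:,::-1];cv2.imwrite("pics/scene4.png",im)
cv2.imwrite("pics/z4.png",cv2.resize(im[130:230,310:430],None,fx=5,fy=5,interpolation=2))
E
```

```text
t 10.25 p [0.5331 0.1862 0.1251] rpy [ 180.    -0.  -172.3] q [19.  6. -0. 83.  0. 12.] F [ 0.  -0.8 -0.3] M [0.07 0.02 0.02] open 0.0254
t 10.67 p [0.5338 0.1863 0.2341] rpy [ 179.9    0.3 -172.3] q [19.  7. 12. 95.  0. 11.] F [ 0.1 -0.4 -1.2] M [-0.01 -0.02  0.02] open 0.0257
shift cm (tool now) [ 0.19 10.67  3.43] rotvec [0.001 0.005 0.002] shift after turn [ 0.2  10.67  3.41]
```

View pics/z4.png

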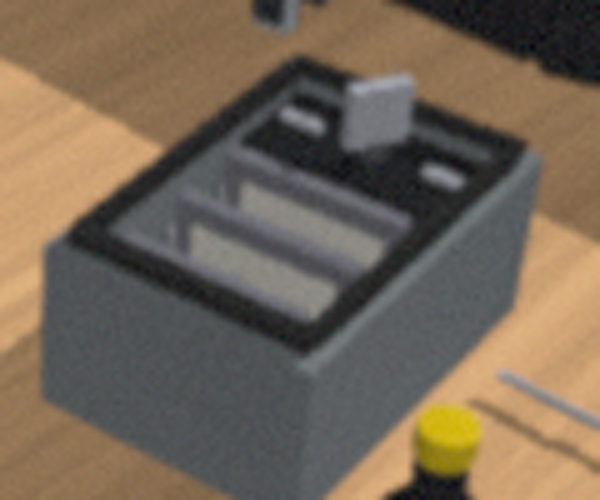

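Picture 10: the cassette sits flush between its neighbours, its top running from about (180,195) to (370,275), and the fingers are clear. Next is the wing.

```bash
python3 - <<'E'
from fit import *
a=ray("top",tu((99,283)),.141);b=ray("top",tu((186,320)),.141);d=a-b;print(a,b,"ctr",(a+b)/2,"ang",np.degrees(np.arctan2(d[1],d[0])),np.linalg.norm(d))
z=ray("scene",sc((352,78)),.141);y=ray("scene",sc((410,67)),.141);d=y-z;print(z,y,"ctr",(z+y)/2,np.degrees(np.arctan2(d[1],d[0])),np.linalg.norm(d))
E
python3 g.py .5177 .2918 .20 -117
```

```text
[0.52320867 0.30847338] [0.50886945 0.27348662] ctr [0.51603906 0.29098   ] ang 67.71387918568482 0.0378112010287288
[0.51274351 0.26764395] [0.53045881 0.30450598] ctr [0.52160116 0.28607496] 64.33179893436015 0.04089794003454671
t 10.72 p [0.5337 0.1862 0.2339] rpy [ 179.9    0.3 -172.3] q [19.  7. 12. 95.  0. 11.] F [ 0.4 -0.1 -0.1] M [-0.04  0.01 -0.03] open 0.0255
shift cm (tool now) [ 0.18 10.67  3.4 ] rotvec [-0.001  0.005 -0.965] shift after turn [-8.68  6.22  3.39]
```

```bash
python3 -m pendant '[[[0,3.5,0,0,0,0,40],[0,3.7,0,0,0,0,40],[0,3,0,0,0,0,40],[0,0,0,0,0,-0.12,40],[0,0,0,0,0,-0.12,40]]]'>/dev/null; python3 -m pendant '[[[0,0,0,0,0,-0.12,40],[0,0,0,0,0,-0.12,40],[0,0,0,0,0,-0.12,40],[0,0,0,0,0,-0.12,40],[0,0,0,0,0,-0.12,40]]]'>/dev/null; python3 -m pendant '[[[0,0,0,0,0,-0.12,40],[0,0,0,0,0,0,40],[0,0,0,0,0,0,40]]]'>/dev/null; python3 g.py .5175 .291 .16 -113
```

```text
t 11.8 p [0.5141 0.2896 0.2079] rpy [ 179.2   -1.3 -115.6] q [ 29.  12.  15.  95.  -0. -35.] F [-0.3  0.2  0.5] M [ 0.02 -0.01  0.04] open 0.034
shift cm (tool now) [-0.37 -0.31  4.78] rotvec [ 0.015 -0.021 -0.046] shift after turn [-0.26 -0.26  4.79]
```

```bash
python3 -m pendant '[[[-0.3,-0.28,0,0.015,-0.021,-0.046,30],[0,0,0,0,0,0,30],[0,0,0,0,0,0,30]]]'>/dev/null; python3 g.py .5175 .291 .16 -113; python3 -m pendant '[[[0,0,2,0,0,0,30],[0,0,1.5,0,0,0,30],[0,0,0,0,0,0,30],[0,0,0,0,0,0,30]]]'>/dev/null; python3 g.py .5175 .291 .118 -113
```

```text
t 12.05 p [0.5172 0.2907 0.2045] rpy [ 179.9   -0.2 -113.6] q [ 29.  11.  14.  93.  -0. -37.] F [-0.1 -0.8  0.1] M [-0.02 -0.    0.01] open 0.0255
shift cm (tool now) [-0.06 -0.02  4.45] rotvec [ 0.002 -0.004 -0.01 ] shift after turn [-0.04 -0.01  4.45]
t 12.38 p [0.5166 0.2903 0.1684] rpy [ 179.8   -0.3 -114.3] q [ 29.  10.   9.  89.  -0. -36.] F [0.1 0.2 0.4] M [-0.04 -0.02 -0.  ] open 0.0259
shift cm (tool now) [-0.13 -0.07  5.04] rotvec [ 0.003 -0.005 -0.023] shift after turn [-0.1  -0.05  5.04]
```

```bash
python3 -m pendant '[[[-0.1,-0.05,1.2,0,0,-0.02,30],[0,0,1.2,0,0,0,30],[0,0,0,0,0,0,30],[0,0,0,0,0,0,30]]]'>/dev/null; python3 g.py .5175 .291 .118 -113; python3 -m pendant '[[[-0.1,0,1.2,0,0,-0.01,30],[0,0,1,0,0,0,30],[0,0,0,0,0,0,30],[0,0,0,0,0,0,30]]]'>/dev/null; python3 g.py .5175 .291 .118 -113;
```

```text
t 12.72 p [0.5178 0.2912 0.1436] rpy [ 179.8   -0.3 -113.2] q [ 29.  10.   6.  86.  -0. -37.] F [-0.1 -0.1  0.1] M [-0.    0.04  0.04] open 0.0256
shift cm (tool now) [0.02 0.01 2.56] rotvec [ 0.003 -0.005 -0.004] shift after turn [0.03 0.02 2.56]
t 13.05 p [0.5182 0.2923 0.1196] rpy [ 179.8   -0.3 -112.6] q [ 29.  11.   4.  84.  -0. -38.] F [ 0.  -0.2 -0.1] M [-0.05 -0.03 -0.02] open 0.0259
shift cm (tool now) [0.14 0.02 0.16] rotvec [ 0.003 -0.004  0.006] shift after turn [0.14 0.02 0.16]
```

Straddling the wing without contact. Close gently.

```bash
python3 -m pendant '[[[0,0,0.2,0,0,0,0],[0,0,0,0,0,0,0],[0,0,0,0,0,0,0],[0,0,0,0,0,0,0],[0,0,0,0,0,0,0]]]' 30 >/dev/null; python3 g.py .5182 .2923 .118 -113
```

```text
t 13.47 p [0.5177 0.2922 0.1173] rpy [ 179.8   -0.3 -112.6] q [ 29.  11.   4.  83.  -0. -38.] F [-0.9  0.2 -2.5] M [ 0.01  0.06 -0.03] open 0.0091
shift cm (tool now) [-0.03 -0.04 -0.07] rotvec [ 0.004 -0.005  0.006] shift after turn [-0.03 -0.04 -0.07]
```

```bash
python3 -m pendant '[[[0,0,0,0,0,0.1,0],[0,0,0,0,0,0.1,0],[0,0,0,0,0,0.1,0],[0,0,0,0,0,0,0]]]'>/dev/null; python3 g.py .5177 .2922 .1173 -172.4;  python3 -m pendant '[[[0,0,0,0,0,0.1,0],[0,0,0,0,0,0.1,0],[0,0,0,0,0,0.1,0],[0,0,0,0,0,0,0]]]'>/dev/null; python3 g.py .5177 .2922 .1173 -172.4
```

```text
t 13.8 p [0.5179 0.2921 0.1173] rpy [ 179.9   -0.4 -130.5] q [ 29.  11.   4.  83.  -0. -20.] F [-0.5  0.4 -2.4] M [ 0.06  0.09 -0.05] open 0.0098
shift cm (tool now) [ 0.01  0.02 -0.  ] rotvec [-0.001 -0.006  0.731] shift after turn [ 0.02  0.01 -0.  ]
t 14.13 p [0.5181 0.292  0.1173] rpy [-180.    -0.4 -147.7] q [29. 11.  4. 83. -0. -3.] F [-0.8  0.8 -2.6] M [ 0.06  0.1  -0.07] open 0.0096
shift cm (tool now) [ 0.02  0.04 -0.  ] rotvec [-0.002 -0.006  0.431] shift after turn [ 0.03  0.03 -0.  ]
```

```bash
python3 -m pendant '[[[0,0.03,0,0,0,0.11,0],[0,0,0,0,0,0.11,0],[0,0,0,0,0,0.11,0],[0,0,0,0,0,0.1,0],[0,0,0,0,0,0,0]]]'>/dev/null; python3 g.py .5177 .2922 .1173 -172.4;
```

```text
t 14.55 p [0.5182 0.2917 0.1173] rpy [-179.8   -0.3 -171.7] q [29. 11.  4. 84. -0. 21.] F [-0.3  0.  -2.8] M [ 0.11  0.09 -0.03] open 0.0095
shift cm (tool now) [ 0.04  0.06 -0.  ] rotvec [-0.004 -0.005  0.012] shift after turn [ 0.04  0.06 -0.  ]
```

```bash
python3 -m pendant '[[[0,0.03,0,0,0,0.015,0],[0,0,0,0,0,0,0],[0,0,0,0,0,0,30],[0,0,0,0,0,0,30],[0,0,0,0,0,0,30]]]'>/dev/null; python3 g.py; python3 -m pendant '[[[0,0,-2,0,0,0,30],[0,0,-3,0,0,0,30],[0,0,-4,0,0,0,30],[0,0,-3,0,0,0,30],[0,0,0,0,0,0,40]]]'>/dev/null; python3 g.py;  python3 -m pendant '[[[0.58,-3.7,0,0,0,0,50],[0.58,-3.7,0,0,0,0,50],[0.58,-3.7,0,0,0,0,50],[0.58,-3.7,0,0,0,0,50],[0.58,-3.7,0,0,0,0,50]]]'>/dev/null;python3 -m pendant '[[[0.58,-3.7,0,0,0,0,50],[0.58,-3.7,0,0,0,0,50],[0.58,-3.7,0,0,0,0,50],[0.58,-3.7,0,0,0,0,50],[0.58,-3.7,0,0,0,0,50]]]'>/dev/null; python3 g.py .5055 -.3168 .2 95.8
```

```text
t 14.97 p [0.5186 0.2921 0.118 ] rpy [-179.8   -0.2 -171.4] q [29. 11.  4. 84. -0. 21.] F [ 0.2 -0.2  0.4] M [-0.01  0.01  0.02] open 0.0258
t 15.38 p [0.5177 0.2921 0.2411] rpy [-179.7   -0.4 -171. ] q [29. 12. 19. 98. -0. 20.] F [1.2 0.6 1.2] M [ 0.08 -0.04  0.  ] open 0.0338
t 16.22 p [ 0.5228 -0.0897  0.2454] rpy [-179.8    0.2 -169.5] q [-10.   2.   9.  96.  -0. -20.] F [0.1 0.4 0.8] M [ 0.07 -0.04 -0.  ] open 0.0425
shift cm (tool now) [  5.86 -22.01   4.57] rotvec [1.000e-03 5.000e-03 1.653e+00] shift after turn [-22.42  -4.02   4.54]
```

```bash
python3 -m pendant '[[[1.1,-3.6,0,0,0,0,50],[1.1,-3.6,0,0,0,0,60],[1.1,-3.6,0,0,0,0,60],[1.1,-3.6,0,0,0,0,60],[1,-3,0,0,0,0.1,60]]]'>/dev/null;python3 -m pendant '[[[0,0,0,0,0,0.124,60],[0,0,0,0,0,0.124,60],[0,0,0,0,0,0.124,60],[0,0,0,0,0,0.124,60],[0,0,0,0,0,0.124,60]]]'>/dev/null; python3 -m pendant '[[[0,0,0,0,0,0.124,60],[0,0,0,0,0,0.124,60],[0,0,0,0,0,0.124,60],[0,0,0,0,0,0.124,60],[0,0,0,0,0,0.124,60]]]'>/dev/null; python3 g.py .5055 -.3168 .2 95.8; python3 - <<'E'
from h import *
im=bot.camera("top")[:,:,::-1];cv2.imwrite("pics/top5.png",im)
for t in("fastener_top","cassette_center","empty_slot","panel_handle","panel_slot"): print(t,[(np.round(d["uv"],1).tolist(),round(d["confidence"],2)) for d in bot.mark_of("top",t)])
bot.camera("scene")
for t in("fastener_top","cassette_center","empty_slot","panel_handle","panel_slot"): print(t,[(np.round(d["uv"],1).tolist(),round(d["confidence"],2)) for d in bot.mark_of("scene",t)])
cv2.imwrite("pics/z5.png",cv2.resize(im[155:250,175:295],None,fx=6,fy=6,interpolation=2))
E
```

```text
t 17.47 p [ 0.4983 -0.2902  0.2443] rpy [179.7   0.5 113.3] q [-30.   8.  15.  96.   0.  36.] F [-0.4 -0.   0.2] M [0.01 0.04 0.  ] open 0.0518
shift cm (tool now) [-2.69 -0.41  4.45] rotvec [0.007 0.007 0.306] shift after turn [-2.72  0.45  4.43]
fastener_top [([427.1, 146.6], 0.74)]
cassette_center [([249.1, 203.1], 0.87), ([292.3, 277.2], 0.76), ([376.0, 285.4], 0.61), ([230.0, 200.5], 0.27)]
empty_slot [([245.8, 202.8], 0.82)]
panel_handle [([439.9, 212.8], 0.81), ([244.8, 201.4], 0.19)]
panel_slot [([407.4, 215.4], 0.79)]
fastener_top [([386.6, 146.9], 0.66)]
cassette_center [([213.5, 208.1], 0.91), ([283.8, 185.5], 0.9), ([364.1, 189.5], 0.81)]
empty_slot [([362.1, 187.9], 0.92), ([361.6, 187.4], 0.33)]
panel_handle [([192.9, 296.1], 0.61)]
panel_slot [([221.3, 279.5], 0.67)]
```

View pics/z5.png

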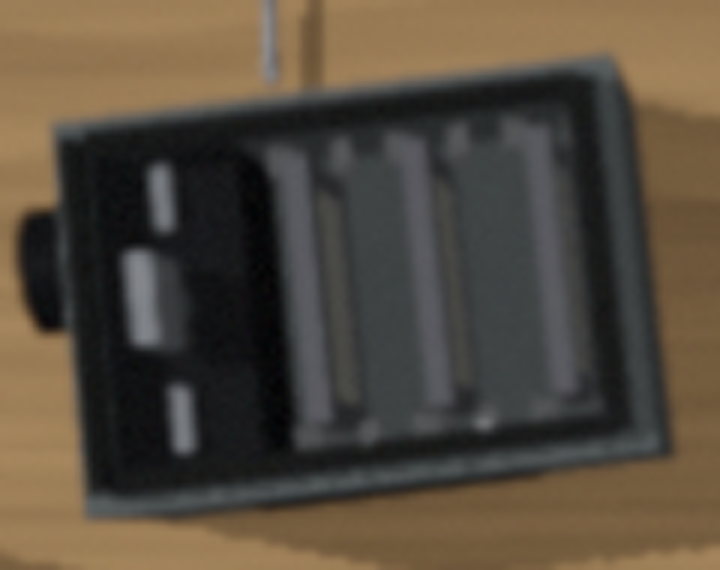

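Picture 11: the wing, (125,250)–(145,345), is in line with the ribs at (162,197) and (183,420), and the middle cassette is seated. Now the panel.

```bash
python3 -m pendant '[[[0,0,0,0.007,0.007,0.124,60],[0,0,0,0,0,0.124,60],[0,0,0,0,0,0.058,60],[0,0,0,0,0,0,60],[0,0,0,0,0,0,60]]]'>/dev/null; python3 g.py .5055 -.3168 .1 95.8
```

```text
t 18.48 p [ 0.4982 -0.2902  0.2444] rpy [-179.9    0.    95.6] q [-30.   9.  16.  97.  -0.  54.] F [ 0.   0.1 -0.4] M [-0.04  0.    0.03] open 0.051
shift cm (tool now) [-2.71  0.48 14.44] rotvec [-0.001  0.001 -0.003] shift after turn [-2.72  0.46 14.44]
```

```bash
python3 -m pendant '[[[-2.7,0.45,2,0,0,0,60],[0,0,4,0,0,0,60],[0,0,4,0,0,0,60],[0,0,0,0,0,0,60],[0,0,0,0,0,0,60]]]'>/dev/null; python3 g.py .5055 -.3168 .06 95.8
```

```text
t 18.9 p [ 0.5063 -0.3181  0.1437] rpy [179.8   0.2  96.4] q [-32.  10.   6.  86.  -0.  51.] F [-0.7  0.2  1.3] M [ 0.03 -0.07 -0.01] open 0.0514
shift cm (tool now) [ 0.16 -0.09  8.37] rotvec [0.003 0.003 0.011] shift after turn [ 0.14 -0.07  8.37]
```

```bash
python3 -m pendant '[[[0.15,-0.08,2,0.003,0.003,0.011,60],[0,0,3,0,0,0,60],[0,0,2.5,0,0,0,50],[0,0,0,0,0,0,50],[0,0,0,0,0,0,50]]]'>/dev/null; python3 g.py .5055 -.3168 .018 95.8;python3 -m pendant '[[[0,0,1.5,0,0,0,50],[0,0,1.5,0,0,0,50],[0,0,0,0,0,0,50],[0,0,0,0,0,0,50]]]'>/dev/null; python3 g.py .5055 -.3168 .018 95.8
```

```text
t 19.32 p [ 0.5098 -0.3188  0.0802] rpy [179.4   0.5  96.1] q [-32.  11.  -0.  78.  -0.  52.] F [0.5 0.2 0.4] M [ 0.02  0.02 -0.04] open 0.0426
shift cm (tool now) [ 0.29 -0.47  6.21] rotvec [0.01  0.008 0.006] shift after turn [ 0.24 -0.41  6.22]
t 19.65 p [ 0.5144 -0.3213  0.0603] rpy [178.9   0.9  96.3] q [-32.  11.  -2.  75.  -0.  52.] F [1.  0.2 1.4] M [-0.02 -0.04  0.  ] open 0.0428
shift cm (tool now) [ 0.61 -0.92  4.2 ] rotvec [0.019 0.015 0.008] shift after turn [ 0.54 -0.84  4.23]
```

```bash
python3 -m pendant '[[[0.6,-0.9,0,0.019,0.015,0.008,60],[0,0,0,0,0,0,60],[0,0,0,0,0,0,60],[0,0,0,0,0,0,60]]]'>/dev/null; python3 g.py .5055 -.3168 .018 95.8
```

```text
t 19.98 p [ 0.5068 -0.3174  0.0654] rpy [179.7   0.2  95.9] q [-32.  11.  -1.  77.  -0.  52.] F [ 0.6 -0.5 -0. ] M [ 0.05  0.02 -0.02] open 0.0515
shift cm (tool now) [ 0.1  -0.15  4.74] rotvec [0.005 0.004 0.001] shift after turn [ 0.08 -0.13  4.74]
```

```bash
python3 -m pendant '[[[0.1,-0.3,1.5,0.008,0.006,0,60],[0.05,-0.15,1.5,0.003,0.002,0,60],[0,0,0,0,0,0,60],[0,0,0,0,0,0,60]]]'>/dev/null; python3 g.py .5055 -.3168 .018 95.8
```

```text
t 20.32 p [ 0.5029 -0.317   0.0337] rpy [-179.8   -0.2   95.9] q [-32.  12.  -4.  74.  -0.  52.] F [-0.5 -0.5  0.4] M [0.02 0.07 0.  ] open 0.0514
shift cm (tool now) [-0.01  0.26  1.57] rotvec [-0.004 -0.003  0.002] shift after turn [-0.01  0.26  1.57]
```

```bash
python3 -m pendant '[[[0,0.2,1.3,-0.003,-0.003,0,60],[0,0,0.3,0,0,0,60],[0,0,0,0,0,0,60],[0,0,0,0,0,0,60]]]'>/dev/null; python3 g.py .5055 -.3168 .018 95.8;python3 -m pendant '[[[0,0,0,0,0,0,0],[0,0,0,0,0,0,0],[0,0,0,0,0,0,0],[0,0,0,0,0,0,0],[0,0,0,0,0,0,0]]]' 60 >/dev/null; python3 g.py .5055 -.3168 .018 95.8
```

```text
t 20.65 p [ 0.5043 -0.3164  0.0164] rpy [-1.798e+02 -1.000e-01  9.590e+01] q [-32.  13.  -5.  72.  -0.  52.] F [-0.3 -0.6 -0.2] M [0.   0.05 0.  ] open 0.051
shift cm (tool now) [-0.05  0.12 -0.16] rotvec [-0.003 -0.001  0.002] shift after turn [-0.05  0.12 -0.16]
t 21.07 p [ 0.5047 -0.3168  0.018 ] rpy [-179.9   -0.    95.9] q [-32.  13.  -5.  72.  -0.  52.] F [ 0.6  0.1 -3.3] M [ 0.01 -0.16  0.02] open 0.0146
shift cm (tool now) [-0.01  0.08  0.  ] rotvec [-0.002 -0.     0.002] shift after turn [-0.01  0.08  0.  ]
```

```bash
python3 -m pendant '[[[0,0,-1,0,0,0,0],[0,0,-2,0,0,0,0],[0,0,-3,0,0,0,0],[0,0,-3,0,0,0,0],[0,0,-3,0,0,0,0]]]' 100 >/dev/null; python3 g.py; python3 -m pendant '[[[0,0,-3,0,0,0,0],[0,0,-3,0,0,0,0],[0,0,-2,0,0,0,0],[0,0,-1,0,0,0,0],[0,0,0,0,0,0,0]]]'>/dev/null; python3 g.py .5276 .2175 .22 97.6
```

```text
t 21.48 p [ 0.5003 -0.3139  0.1345] rpy [-179.1   -0.6   95.9] q [-32.  11.   6.  86.  -0.  52.] F [ 0.7 -0.8 -4. ] M [-0.03 -0.11 -0.01] open 0.0146
t 21.9 p [ 0.5014 -0.3145  0.2387] rpy [-179.5   -0.3   95.9] q [-32.  12.  18.  97.  -0.  52.] F [ 0.2  0.1 -4. ] M [-0.01 -0.06  0.01] open 0.0143
shift cm (tool now) [52.64  8.09  2.1 ] rotvec [-0.009 -0.006 -0.03 ] shift after turn [52.39  9.63  1.87]
```

```bash
python3 -m pendant '[[[2.5,0.4,0,-0.009,-0.006,-0.03,0],[3.2,0.5,0,0,0,0,0],[3.2,0.5,0,0,0,0,0],[3.2,0.5,0,0,0,0,0],[3.2,0.5,0,0,0,0,0]]]'>/dev/null; python3 -m pendant '[[[3.2,0.5,0,0,0,0,0],[3.2,0.5,0,0,0,0,0],[3.2,0.5,0,0,0,0,0],[3.2,0.5,0,0,0,0,0],[3.2,0.5,0,0,0,0,0]]]'>/dev/null; python3 g.py .5276 .2175 .22 97.6
```

```text
t 22.73 p [0.5054 0.0095 0.2312] rpy [-1.795e+02 -1.000e-01  9.710e+01] q [ 1. -1.  4. 95.  0. 84.] F [-0.3 -0.6 -5.2] M [-0.   -0.06  0.04] open 0.0142
shift cm (tool now) [20.36  4.78  1.1 ] rotvec [-0.009 -0.001 -0.009] shift after turn [20.32  4.95  1.12]
```

```bash
python3 -m pendant '[[[3,0.8,0,-0.009,0,-0.009,0],[3,0.8,0,0,0,0,0],[3,0.8,0,0,0,0,0],[3,0.8,0,0,0,0,0],[2.5,0.6,0,0,0,0,0]]]'>/dev/null; python3 -m pendant '[[[1.5,0.3,0,0,0,0,0],[0,0,0,0,0,0,0],[0,0,0,0,0,0,0],[0,0,0,0,0,0,0]]]'>/dev/null; python3 g.py .5276 .2175 .20 97.6
```

```text
t 23.48 p [0.5195 0.1876 0.2232] rpy [-1.793e+02 -1.000e-01  9.810e+01] q [ 20.   6.  10.  95.   0. 102.] F [-0.3  0.4 -3.1] M [-0.04 -0.07 -0.03] open 0.0142
shift cm (tool now) [2.84 1.25 2.31] rotvec [-0.012 -0.001  0.009] shift after turn [2.85 1.2  2.32]
```

```bash
python3 -m pendant '[[[2.7,1.1,0.5,-0.012,0,0.009,0],[0,0,0.5,0,0,0,0],[0,0,0,0,0,0,0],[0,0,0,0,0,0,0]]]'>/dev/null; python3 g.py .5276 .2175 .185 97.6
```

```text
t 23.82 p [0.5266 0.2128 0.2122] rpy [-180.     0.    97.3] q [ 22.   7.  10.  93.  -0. 105.] F [ 0.4 -0.1 -3.5] M [-0.03 -0.01  0.02] open 0.0147
shift cm (tool now) [0.46 0.16 2.72] rotvec [-0.001  0.    -0.005] shift after turn [0.46 0.16 2.72]
```

```bash
python3 -m pendant '[[[0.46,0.16,1.2,0,0,-0.005,0],[0,0,1.2,0,0,0,0],[0,0,0.5,0,0,0,0],[0,0,0,0,0,0,0],[0,0,0,0,0,0,0]]]'>/dev/null; python3 g.py .5276 .2175 .165 97.6; python3 - <<'E'
from h import *
o=bot.get_obs();x,y,z=o["ee_pos"];w=o["tcp_rot"][2]-90
print(x,y,z,w)
u=z-.018
out=[]
for n,b,k in(("scene",(300,90,440,230),4),("top",(170,150,300,250),3)):
    im=bot.camera(n)[:,:,::-1].copy();cv2.imwrite(f"pics/{n}6.png",im)
    for t in("panel_handle","panel_slot","fastener_top","frame"):
        print(n,t,[(np.round(d["uv"],1).tolist(),round(d["confidence"],2)) for d in bot.mark_of(n,t)])
    c=cv2.resize(im[b[1]:b[3],b[0]:b[2]],None,fx=k,fy=k,interpolation=2)
    f=lambda P:((proj(n,P)-b[:2]+.5)*k).astype(int)
    P=pose2(x,y,w,[(sx*.075,sy*.11,u+.006) for sx,sy in((1,1),(1,-1),(-1,-1),(-1,1))]);print(n,proj(n,P).round(1).tolist())
    cv2.polylines(c,[f(P)],True,(0,0,255),1)
    S=pose2(x,y,w,[(sx*.023,.075+sy*.01,u+.006) for sx,sy in((1,1),(1,-1),(-1,-1),(-1,1))])
    print("slot pred",proj(n,pose2(x,y,w,[(0,.075,u+.006)])).round(1))
    cv2.polylines(c,[f(S)],True,(0,255,0),1)
    W=pose2(.5181,.292,7.6,[(sx*.018,sy*.005,.141) for sx,sy in((1,1),(1,-1),(-1,-1),(-1,1))])
    cv2.polylines(c,[f(W)],True,(255,0,0),1);out.append(c)
H=np.zeros((600,800,3),np.uint8)
a,b=out;print(a.shape,b.shape);M=np.zeros((560,800,3),np.uint8);M[:,:500]=a[:,:500];M[:300,500:]=b[:,:300];cv2.imwrite("pics/m6.png",M)
E
```

```text
t 24.23 p [0.5275 0.215  0.1798] rpy [-179.9    0.    97.4] q [ 22.   7.   7.  90.  -0. 105.] F [-0.6 -0.6 -3.2] M [ 0.02 -0.02 -0.04] open 0.0146
shift cm (tool now) [0.25 0.05 1.48] rotvec [-0.002  0.001 -0.003] shift after turn [0.25 0.05 1.48]
0.5274818448735744 0.21497236259533933 0.17979850473551937 7.444538407995651
scene panel_handle [([368.8, 138.7], 0.93)]
scene panel_slot [([386.8, 137.8], 0.9)]
scene fastener_top []
scene frame [([366.0, 165.3], 0.73)]
scene [[417.9, 141.1], [372.8, 180.8], [321.3, 158.1], [369.3, 123.4]]
slot pred [[386.1 137.3]]
top panel_handle [([226.2, 196.9], 0.74)]
top panel_slot []
top fastener_top [([219.1, 133.9], 0.42)]
top frame []
top [[177.8, 172.6], [272.4, 160.8], [279.9, 225.6], [183.4, 237.5]]
slot pred [[195.6 202.9]]
(560, 560, 3) (300, 390, 3)
```

View pics/m6.png

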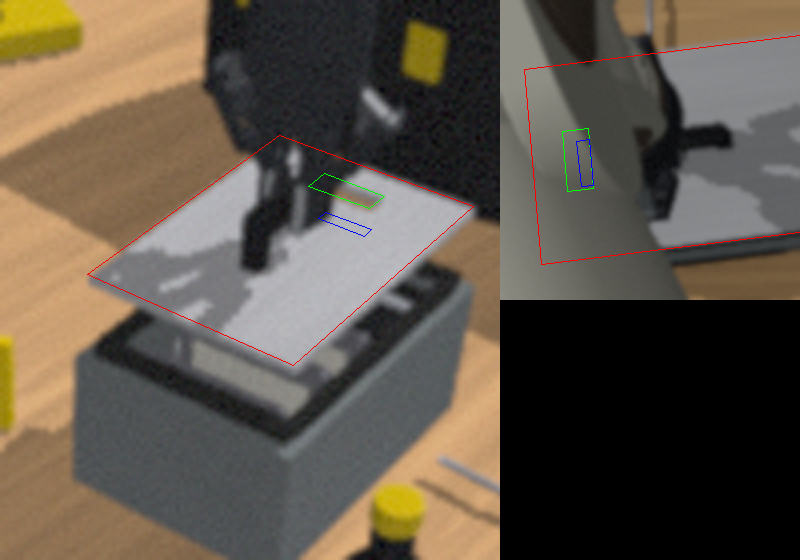

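Picture 12 (the last): the predicted panel outline in red matches the held panel to about 1 px, slot included. I'll trim the last 2.5 mm and lower over the wing.

```bash
python3 -m pendant '[[[0.27,0.05,0,-0.002,0,-0.003,0],[0,0,0,0,0,0,0],[0,0,0,0,0,0,0]]]'>/dev/null; python3 g.py .5279 .2177 .165 97.6;  python3 -m pendant '[[[0,0,1,0,0,0,0],[0,0,0.4,0,0,0,0],[0,0,0,0,0,0,0],[0,0,0,0,0,0,0]]]'>/dev/null; python3 g.py .5279 .2177 .15 97.6
```

```text
t 24.98 p [0.5281 0.2185 0.1809] rpy [179.9   0.   97.7] q [ 23.   7.   7.  90.  -0. 105.] F [-0.2  0.2 -4.6] M [0.05 0.01 0.08] open 0.0145
shift cm (tool now) [-0.08 -0.04  1.59] rotvec [0.002 0.    0.001] shift after turn [-0.08 -0.03  1.59]
t 25.32 p [0.528  0.2186 0.1649] rpy [179.9   0.   97.7] q [ 23.   7.   5.  88.  -0. 105.] F [-0.6 -0.6 -4.3] M [-0.05 -0.01 -0.05] open 0.0142
shift cm (tool now) [-0.09 -0.02  1.49] rotvec [0.002 0.001 0.001] shift after turn [-0.09 -0.02  1.49]
```

```bash
python3 -m pendant '[[[-0.08,0,0.5,0.002,0,0,0],[0,0,0.4,0,0,0,0],[0,0,0,0,0,0,0],[0,0,0,0,0,0,0]]]'>/dev/null; python3 g.py .5279 .2177 .14 97.6;  python3 -m pendant '[[[0,0,0.6,0,0,0,0],[0,0,0.4,0,0,0,0],[0,0,0,0,0,0,0],[0,0,0,0,0,0,0]]]'>/dev/null; python3 g.py .5279 .2177 .137 97.6
```

```text
t 25.65 p [0.5279 0.2175 0.1545] rpy [-179.9    0.    97.7] q [ 22.   7.   4.  87.  -0. 105.] F [ 0.   0.7 -4.4] M [-0.   -0.07  0.03] open 0.0142
shift cm (tool now) [0.02 0.   1.45] rotvec [-0.001  0.001  0.001] shift after turn [0.02 0.   1.45]
t 25.98 p [0.528  0.2175 0.1435] rpy [-179.9    0.    97.7] q [ 22.   7.   3.  86.  -0. 105.] F [-0.2 -0.  -3.1] M [-0.01 -0.    0.05] open 0.0139
shift cm (tool now) [ 0.02 -0.    0.65] rotvec [-0.001  0.001  0.001] shift after turn [ 0.02 -0.01  0.65]
```

The wing went through the slot with no contact force. On to the seal and the press.

```bash
python3 -m pendant '[[[0,0,0.5,0,0,0,0],[0,0,0.4,0,0,0,0],[0,0,0,0,0,0,0],[0,0,0,0,0,0,0]]]'>/dev/null; python3 g.py .5279 .2177 .127 97.6;  python3 -m pendant '[[[0,0,0.3,0,0,0,0],[0,0,0.3,0,0,0,0]]]'>/dev/null; python3 g.py .5279 .2177 .127 97.6
```

```text
t 26.32 p [0.528  0.2175 0.1335] rpy [-179.9    0.    97.7] q [ 22.   7.   2.  85.  -0. 105.] F [-0.7  0.4 -4.9] M [ 0.04 -0.03  0.02] open 0.0142
shift cm (tool now) [ 0.02 -0.    0.65] rotvec [-0.001  0.001  0.001] shift after turn [ 0.02 -0.    0.65]
t 26.48 p [0.5282 0.2176 0.1285] rpy [180.    0.   97.7] q [ 22.   7.   1.  84.  -0. 105.] F [-4.3 -0.7  5.8] M [-0.34  0.9   0.07] open 0.0142
shift cm (tool now) [ 0.01 -0.02  0.15] rotvec [0.    0.    0.001] shift after turn [ 0.01 -0.02  0.15]
```

```bash
python3 -m pendant '[[[0,0,0.2,0,0,0,0],[0,0,0.15,0,0,0,0]]]'>/dev/null; python3 g.py .5279 .2177 .127 97.6;  python3 -m pendant '[[[0,0,0.15,0,0,0,0],[0,0,0.15,0,0,0,0],[0,0,0.15,0,0,0,0]]]'>/dev/null; python3 g.py .5279 .2177 .127 97.6
```

```text
t 26.65 p [0.5282 0.2176 0.1271] rpy [179.9  -0.   97.7] q [ 22.   7.   1.  84.  -0. 105.] F [-5.4 -2.  12. ] M [-0.45  1.25 -0.04] open 0.0141
shift cm (tool now) [ 0.01 -0.03  0.01] rotvec [ 0.002 -0.     0.001] shift after turn [ 0.01 -0.03  0.01]
t 26.9 p [0.5282 0.2176 0.1271] rpy [ 1.796e+02 -1.000e-01  9.770e+01] q [ 22.   7.   0.  83.  -0. 105.] F [-4.3 -1.1  9. ] M [-0.46  1.2   0.04] open 0.0144
shift cm (tool now) [ 0.01 -0.03  0.01] rotvec [ 0.006 -0.001  0.001] shift after turn [ 0.01 -0.03  0.01]
```

```bash
python3 -m pendant '[[[0,0,0.4,0.005,0,0,0],[0,0,0.4,0.003,0,0,0]]]'>/dev/null; python3 g.py .5279 .2177 .127 97.6; python3 - <<'E'
from h import *
bot.camera("scene")
for i in range(6): bot.camera("top")
for t in("panel_handle","panel_slot","fastener_top"):
    print(t,[(np.round(d["uv"],1).tolist(),round(d["confidence"],2)) for d in bot.mark_of("scene",t)])
print(proj("scene",pose2(.5282,.2176,7.7,[(0,0,.146),(0,.075,.115)])).round(1).tolist(),proj("scene",[[.5181,.292,.141]]).round(1))
E
python3 g.py
```

```text
t 27.07 p [0.5283 0.2177 0.1269] rpy [179.7  -0.2  97.7] q [ 22.   7.   0.  83.   0. 105.] F [-14.1  -6.   29.2] M [-1.17  2.96 -0.02] open 0.014
shift cm (tool now) [ 0.01 -0.04 -0.01] rotvec [ 0.005 -0.003  0.001] shift after turn [ 0.01 -0.04 -0.01]
panel_handle [([371.5, 157.5], 0.6)]
panel_slot [([266.8, 360.7], 0.6)]
fastener_top [([386.5, 145.5], 0.59)]
[[371.0, 156.2], [384.7, 153.6]] [[385.7 145.5]]
t 27.57 p [0.5283 0.2177 0.1269] rpy [179.7  -0.2  97.7] q [ 22.   7.   0.  83.   0. 105.] F [-11.6  -5.2  26. ] M [-1.13  2.75  0.02] open 0.0145
```

With more push the force rose to 26 N and the height stayed put, so the seal is at its stop. The pose is steady, so I'm handing in.

```bash
python3 -c "
from workcell import bot; print(bot.job_done())"; python3 g.py
```

```text
the job is handed in; nothing more can be done
None
the job is handed in; nothing more can be done
```

The job is handed in at about 27.6 s: cassette seated, fastener turned, and the panel still held pressed on the seal. No verdict was reported.

- **Cassette:** I took the small grey one from the wooden stand and left the larger grey and the yellow one alone. It went into the middle slot until the floor stopped it at about 22 N, then I let go. The later picture shows it level with its two neighbours.
- **Fastener:** I turned the wing about 59° clockwise. The top view shows it in line with both ribs, before the panel was anywhere near the frame. I estimate it is within about 1–2°; I could not read the joint itself.
- **Panel:** The wing passed through the slot with no measurable contact. The panel centre is within about 1 mm and 0.2° of my estimate of the frame.
- **Seal:** I pressed about 6 mm past first contact. More push then raised the force to 26–29 N with almost no further drop (about 0.2 mm), so I take the seal to be fully home. The pose was steady for the last half second at 26 N, with a tilt of about 0.3°.

**Checks that failed or disagreed:**
- After pressing, the network's `panel_slot` mark landed on something else, so it confirmed nothing. The handle and wing marks agreed with prediction to about 1.5 px.
- The arm hid the slot in the top view during placing.
- I made no final check of the bystanders. I saw no unexpected contact forces on any move.

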